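Close the soap display case for the night

TASK

Close up the wooden soap display case for the night. First push the upright chalkboard flap down flat into the case over the soap bars, and only then push the wooden cover over from behind until it is fully shut on the case. Use the fingertips or the outside of the fingers, never taking either board between them, and do not slam the cover; the soap bars, the bottle and the jar stay where they are.

Things in the scene. Friction and masses are not known exactly. Their poses are not given: they have to be found in the camera images.
- case: Open-topped wooden display case, fixed to the counter, 150 mm along its own x, 200 mm along its own y, 75 mm high, walls and floor 10 mm thick. Origin: centre of its underside, on the counter; z up. The cover is hinged along the top of its +y wall, the flap just inside its -y wall. Its yaw is within 0.7 rad either way.
- flap (a joint): Angle of the chalkboard flap (rad): 0 = folded flat, level inside the case over the soap bars, held by its stop; about 1.45 = upright, as at the start; range 0 to 1.7. Its free edge swings from upright towards the case's +y and down. The hinge is stiff (friction about 0.18 N m): the flap stays at any angle it is left at and must be pushed all the way.
- flap_hinge (a point): Point on the flap's hinge axis at the middle of its width: in the case's frame (0, -82, 55) mm. The axis runs along the case's x.
- flap_edge (a point): Middle of the flap's free edge, half-way through its thickness. The flap is a black board in a wooden frame, 110 mm wide (along the case's x), 150 mm from hinge axis to free edge, 8 mm thick; the hinge axis lies in its mid-plane. Folded flat, its upper face is 59 mm above the counter, 16 mm below the rim and clear of the soap bars.
- lid (a joint): Angle of the wooden cover (rad): 0 = fully shut on the case's rim; 1.57 = vertical; 1.6 to 1.85 at the start, open and leaning back a little past vertical; range 0 to 2.05. Its free edge swings up and over towards the case's -y. The hinge is stiff (friction about 0.5 N m): the cover stays at any angle it is left at and must be pushed all the way.
- lid_hinge (a point): Point on the cover's hinge axis at the middle of its width: in the case's frame (0, 100, 75) mm. The axis runs along the case's x.
- lid_edge (a point): Middle of the cover's free edge, half-way through its thickness. The cover is a plain board 150 mm wide (along the case's x), 200 mm from hinge to free edge, 12 mm thick; the hinge axis lies in its inner (lower when shut) face. Shut, its upper face is 87 mm above the counter.
- soap_a_mid (a point): Centre of a loose soap bar, 75 x 50 x 24 mm, lying on the floor inside the case; stays there.
- soap_b_mid (a point): Centre of a second loose soap bar, 75 x 50 x 24 mm, lying on the floor inside the case; stays there.
- soap_c_mid (a point): Centre of a third loose soap bar, 75 x 50 x 24 mm, lying on the counter beside the case near its -y side; leave it alone.
- bottle_mid (a point): Centre (half-way up) of an upright amber bottle, 44 mm in diameter, 120 mm high, loose on the counter beyond the case's +x side; leave it alone.
- jar_mid (a point): Centre (half-way up) of an upright white jar, 56 mm in diameter, 55 mm high, loose on the counter beyond the case's +x side; leave it alone.
Things that resemble listed ones, but are neither listed nor needed, are in the scene too. What is shaped like the part that bears soap_c_mid but blue is not meant.

How it is judged:
By the outcome, as a careful person would: the job done as asked, in the order asked, and still so for the second after the job is handed in, with the robot touching nothing.
It also fails if it takes over 64 s, if anything falls off the work surface, if the arm or the gripper's body presses on something with over 40 N, if the wrist force passes 120 N, or if a joint passes its speed limit or range.

ROBOT

A 6-joint arm with a two-finger parallel gripper is mounted at the origin on the work surface. World frame = base frame: x ahead of the robot, y to its left, z up, the work surface at z = 0. Lengths are in m, angles in rad, forces in N, time in s.
With the tool pointing down it reaches from about 0.275 to 0.75 m from the base axis. Payload 10.2 kg.
Tool frame: the origin (TCP) lies at the very end of the fingers, on their centre line; the grasp point (between the pads) lies 19 mm behind it; z points along the fingers, y is the line along which they close (so a half turn about z gives the same grasp; the last joint's range is limited). The gripper opens to 85 mm and grips with 20 to 120 N. Pads are 22 mm wide; open, the fingers measure 114 mm over their backs; the gripper's body (76 mm by 85 mm) begins 54 mm behind the grasp point. The pads swing forward as they close: fully open they stand 13 mm farther back than shut.
Start: joints at [1.114, 0.313, 1.498, -0, 1.331, -0.223], TCP at [0.122, 0.511, 0.231] pointing down, gripper open.
Joint ranges: [-2.94, 2.94], [-0.97, 2.17], [0.19, 2.56], [-1.23, 4.37], [0.02, 3.11], [-2.88, 2.88]. Speed limits (rad/s): [2.39, 2.39, 3.01, 3.14, 3.14, 3.14].

INTERFACE

Orientations are given as a unit quaternion [w, x, y, z].
In Python, from rig import * gives the robot as it stands.
- The arm moves only by the shell command python3 -m pendant 'ROWS' [OPENING] [FORCE]. ROWS is JSON, a list of rows, each a list of 2 entries, a list of its own where there are three numbers: the shift along the tool's x, y, z in mm, then the turn, a rotation vector about the tool's x, y, z in rad. In form: [[[x, y, z], [wx, wy, wz]], ...]. A call has 1 to 5 rows; each row is the pose to reach, as a shift and turn from the pose commanded when the call began, along the tool's axes at that moment; what a row does not reach only later rows make up. A row lasts 1/10 s, in which the tool goes at most 50 mm and 8.59 degrees, less where a joint would pass 70% of its speed; a pose out of reach is approached as far as the arm can. A call with a gripper value outside its range is refused whole. OPENING is the opening in per cent of the stroke, from 0 (shut) to 100 (fully open), set as the call begins (- or left out, the last holds). The fingers move at their own pace and stop on an object; FORCE is the grip in N (left out, the last holds). Time passes only in rows, so rows that repeat a pose let the fingers close. It gives the time, the measured TCP pose, the force, the opening and the grip force at its end, in the units of the state.
- get_obs(): the state, without advancing time (a new reading comes with each control period).
- snapshot(name): name is "scene" or "top" or "wrist"; returns a dict with "pixels" (400x640x3 uint8, blue, green, red), "intrinsics" (3x3 intrinsics, pixels), "world_from_camera" (4x4, takes a point from camera to world coordinates); the wrist camera has in their place "hand_eye" (4x4, takes a point from camera to tool coordinates, whose origin is the TCP and whose axes are the flange's). Camera axes: x right, y down, z forward; pixel columns grow to the right and rows downward; lengths in m; the calibration is good to about 2 mm. The wrist camera is an equidistant fisheye: a pixel r from the principal point sees the ray r / f radians off the axis. A picture is of the moment at which its call begins: read the wrist's pose just before it. There is no depth.
- job_done(): hands the job in; it is judged then, once.
The state is a dict: "time": time; "joints": joint angles; "joint_velocities": joint speeds; "joint_torque": joint torques, N m; "tcp_pos": TCP position; "eef_rot": TCP orientation; "contact_force": force on the tool from outside, world axes, zero at the start; "torque": the same for the moment, N m; "grip_width": opening from 0.0 (shut) to 1.0 (fully open); "finger_force": force on a finger pad.
Only numpy, scipy, OpenCV 4.12 (cv2) and the standard library are available. Lean on these libraries where they do the work, as an engineer would, in place of code of your own. Each camera call takes 0.05 s, during which the arm holds its last target. There are 200 camera calls.

## Working session

There is one attempt and no reset: what is moved stays moved. The work goes in short steps, Python scripts to look and compute and a shell command to move; the robot and the scene stay as the last step left them, time stands still between calls to the robot, and variables do not carry over. Pictures are saved under pics/ and viewed, at most 10 in all, crops included, and the job is handed in when it is done.

```bash
ls; mkdir -p pics
python3 - <<'E'
from rig import *
import cv2,numpy as np
for n in ["scene","top"]:
    s=snapshot(n); cv2.imwrite(f"pics/{n}0.png",s["pixels"]); np.savez(f"pics/{n}0.npz",**s)
    print(n,np.round(s["intrinsics"],1).tolist(),np.round(s["world_from_camera"],3).tolist())
o=get_obs();print({k:np.round(v,3) for k,v in o.items()})
E
```

```text
pics
scene [[475.7, 0.0, 321.0], [0.0, 475.7, 197.8], [0.0, 0.0, 1.0]] [[-0.723, 0.404, -0.56, 1.243], [0.691, 0.433, -0.579, 0.621], [0.009, -0.806, -0.592, 0.782], [0.0, 0.0, 0.0, 1.0]]
top [[496.6, 0.0, 313.2], [0.0, 496.6, 203.1], [0.0, 0.0, 1.0]] [[-0.026, -0.994, 0.106, 0.467], [-1.0, 0.027, 0.012, -0.087], [-0.015, -0.106, -0.994, 1.356], [0.0, 0.0, 0.0, 1.0]]
{'time': np.float64(0.1), 'joints': array([ 1.114,  0.313,  1.498, -0.   ,  1.331, -0.223]), 'joint_velocities': array([-0.   , -0.003, -0.003, -0.001,  0.002, -0.   ]), 'joint_torque': array([ 4.0000e-03, -4.1290e+01, -2.6014e+01, -0.0000e+00,  3.0000e-03,
       -0.0000e+00]), 'tcp_pos': array([0.122, 0.511, 0.231]), 'eef_rot': array([-0.   ,  0.117,  0.993, -0.001]), 'contact_force': array([-0.246, -0.54 , -0.317]), 'torque': array([-0.042, -0.028,  0.016]), 'finger_force': np.float64(0.0), 'grip_width': np.float64(1.003)}
```

View pics/scene0.png

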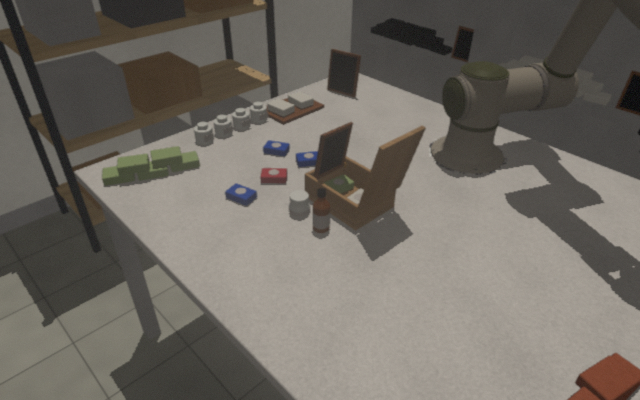

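View pics/top0.png

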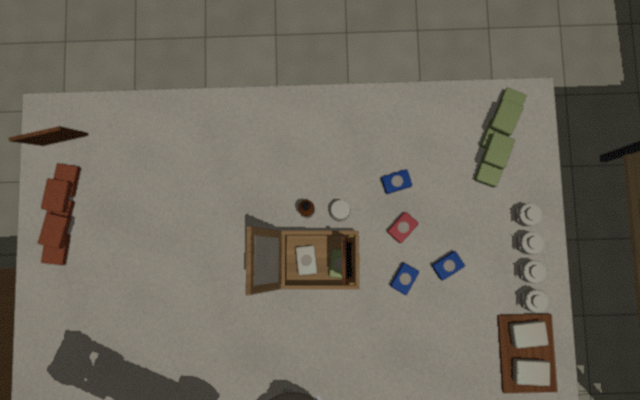

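The scene view shows the case at about (350,190), with the cover open on its right and the flap up on its left. In the top view the case spans roughly columns 282–358 and rows 230–290. The cover is on the left (world +y), the flap on the right, the bottle at (306,208), the jar at (340,210) and the red soap at (403,227). I'll enlarge both around the case.

Run:
```python
import cv2,numpy as np
t=cv2.imread("pics/top0.png")[190:310,235:425]; s=cv2.imread("pics/scene0.png")[115:240,280:430]
g=lambda i:np.uint8(255*(i/255.)**0.6)
a=cv2.resize(g(t),None,fx=4,fy=4,interpolation=cv2.INTER_CUBIC); cv2.imwrite("pics/topc.png",a)
a=cv2.resize(g(s),None,fx=4.5,fy=4.5,interpolation=cv2.INTER_CUBIC); cv2.imwrite("pics/scenec.png",a)
```

```text
(no output)
```

View pics/topc.png

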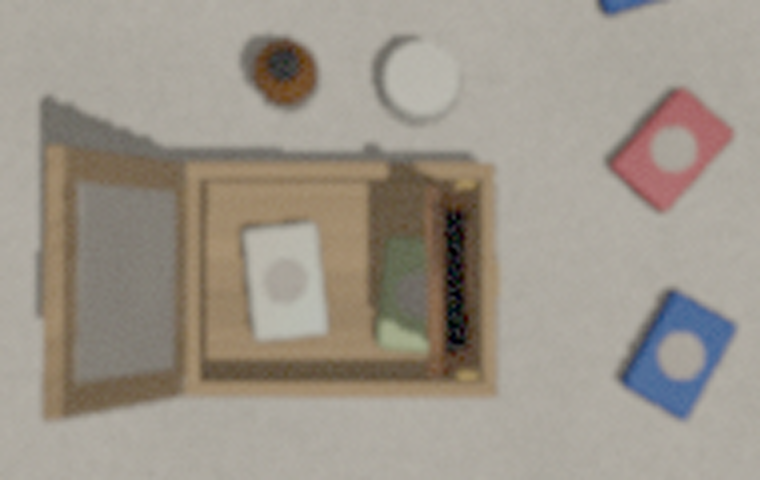

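View pics/scenec.png

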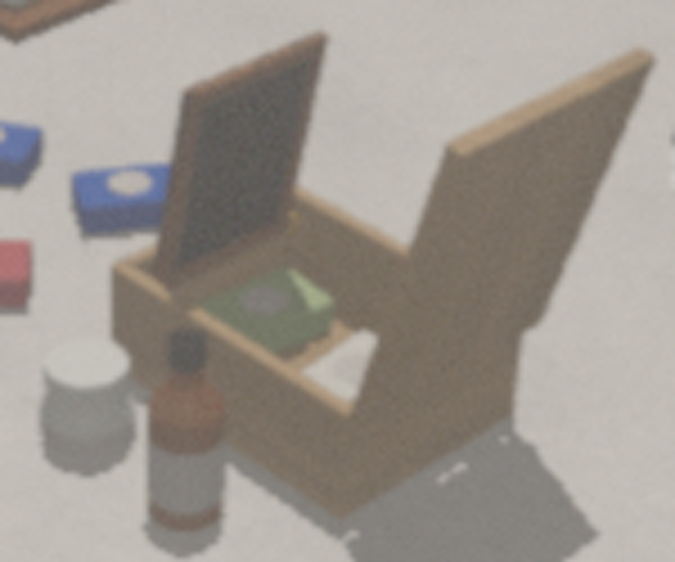

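The crops show the case rim corners at about (187|495, 163|395) in the top crop. The cover's outer free edge is at column 45, rows 147–418, and the flap's free edge is near column 430. In the scene crop the cover's outer edge runs (465,155)–(655,62) and the flap's top runs (185,93)–(325,35). Next I'll turn these into positions.

```bash
cat > h.py <<'E'
import numpy as np
C={n:np.load(f"pics/{n}0.npz") for n in("top","scene")}
def ray(n,p):
    T=C[n]["world_from_camera"]; d=T[:3,:3]@np.linalg.solve(C[n]["intrinsics"],[p[0],p[1],1]); return T[:3,3],d/np.linalg.norm(d)
def plane(n,p,z):
    o,d=ray(n,p); return o+d*(z-o[2])/d[2]
def tri(pt,ps):
    o1,d1=ray("top",pt);o2,d2=ray("scene",ps); A=np.c_[d1,-d2]; s=np.linalg.lstsq(A,o2-o1,rcond=None)[0]
    a,b=o1+s[0]*d1,o2+s[1]*d2; return (a+b)/2,np.linalg.norm(a-b)
tc=lambda u,v:(u/4+235-.375,v/4+190-.375)
sc=lambda u,v:(u/4.5+280-.39,v/4.5+115-.39)
E
python3 - <<'E'
from h import *
np.set_printoptions(precision=4,suppress=True)
R=[plane("top",tc(*p),.075) for p in((187,163),(187,395),(495,163),(495,395))]
for r in R: print("rim top",r)
for p in((345,410),(115,265),(293,190)): print("rim scene",plane("scene",sc(*p),.075))
print("base scene",plane("scene",sc(338,518),0),plane("scene",sc(512,420),0))
print("lid +x",*tri(tc(45,147),sc(465,155)));print("lid -x",*tri(tc(45,418),sc(655,62)))
print("flap +x",*tri(tc(432,190),sc(185,93)));print("flap -x",*tri(tc(432,375),sc(325,35)))
print("bottle",plane("top",tc(286,66),.12),"jar",plane("top",tc(421,79),.055),"red",plane("top",tc(672,150),.024))
E
```

```text
rim top [0.5352 0.0128 0.075 ]
rim top [0.3873 0.0156 0.075 ]
rim top [ 0.5299 -0.1856  0.075 ]
rim top [ 0.3825 -0.1804  0.075 ]
rim scene [0.5332 0.0119 0.075 ]
rim scene [ 0.5287 -0.1802  0.075 ]
rim scene [ 0.3885 -0.1673  0.075 ]
base scene [0.535  0.0135 0.    ] [0.3918 0.0227 0.    ]
lid +x [0.5354 0.0769 0.2647] 0.0018479976072710955
lid -x [0.3878 0.0793 0.2617] 0.0023029744997479676
flap +x [ 0.5097 -0.1395  0.2009] 0.0018038499481239933
flap -x [ 0.4027 -0.1351  0.2012] 0.0010834077023276654
bottle [ 0.5918 -0.0538  0.12  ] jar [ 0.5873 -0.1405  0.055 ] red [ 0.5379 -0.3081  0.024 ]
```

Positions are consistent with the given sizes: rim 148 x 198 mm, case centre about (0.459, -0.084), yaw about -0.025. The cover is at about 1.83 rad and the flap at about 1.4. I'll close the fingers, rise, and align the tool with the case.

```bash
python3 -m pendant '[[[0,0,-50],[0,0,-0.1]],[[0,0,-100],[0,0,-0.21]],[[0,0,-150],[0,0,-0.21]],[[0,0,-150],[0,0,-0.21]]]' 0 40
cat >> h.py <<'E'
def case():  # tcp in case frame mm, tool y/x axes
    from rig import get_obs
    from scipy.spatial.transform import Rotation as Ro
    o=get_obs(); q=o["eef_rot"]; R=Ro.from_quat([q[1],q[2],q[3],q[0]]).as_matrix()
    c,s=np.cos(-.025),np.sin(-.025); Rc=np.array([[c,-s,0],[s,c,0],[0,0,1]])
    p=Rc.T@(np.array(o["tcp_pos"])-[.459,-.0844,0])*1000
    print("t",round(float(o["time"]),2),"case p",p.round(1),"f",np.round(o["contact_force"],1),"grip",round(float(o["grip_width"]),2)); print((Rc.T@R).round(3).tolist())
E
python3 -c "from h import*;case()"
```

```text
time: 0.5
tcp_pos: [0.122, 0.5116, 0.3877]
eef_rot: [0.002, 0.012, 1.0, 0.005]
contact_force: [1.1, 0.3, -0.8]
grip_width: 0.329
finger_force: 0.0
t 0.5 case p [-351.8  587.4  387.7] f [ 1.1  0.3 -0.8] grip 0.33
[[-1.0, -0.001, 0.005], [-0.001, 1.0, 0.01], [-0.005, 0.01, -1.0]]
```

```bash
python3 -m pendant '[[[-18,-36,0],[0,0,0]],[[-36,-72,0],[0,0,0]],[[-54,-108,0],[0,0,0]],[[-72,-145,0],[0,0,0]],[[-88,-182,0],[0,0,0]]]' >/dev/null
python3 -m pendant '[[[-18,-36,0],[0,0,0]],[[-36,-72,0],[0,0,0]],[[-54,-108,0],[0,0,0]],[[-72,-145,0],[0,0,0]],[[-88,-182,0],[0,0,0]]]' >/dev/null
python3 -m pendant '[[[-18,-36,0],[0,0,0]],[[-36,-72,0],[0,0,0]],[[-54,-108,0],[0,0,0]],[[-72,-145,0],[0,0,0]],[[-88,-182,0],[0,0,0]]]' >/dev/null
python3 -m pendant '[[[-18,-36,0],[0,0,0]],[[-36,-72,0],[0,0,0]],[[-54,-108,0],[0,0,0]],[[-72,-145,0],[0,0,0]],[[-88,-182,0],[0,0,0]]]' >/dev/null
python3 -m pendant '[[[0,0,0],[0,0,0]],[[0,0,0],[0,0,0]]]'
python3 -c "from h import*;case()"
```

```text
time: 2.7
tcp_pos: [0.4561, -0.2257, 0.3803]
eef_rot: [-0.001, 0.012, 1.0, 0.001]
contact_force: [-0.4, 0.6, -0.2]
grip_width: -0.003
finger_force: 0.0
t 2.7 case p [   0.7 -141.3  380.3] f [-0.4  0.6 -0.2] grip -0.0
[[-1.0, -0.0, -0.002], [-0.0, 1.0, 0.001], [0.002, 0.001, -1.0]]
```

```bash
python3 -m pendant '[[[0,0,45],[0,0,0]],[[0,0,90],[0,0,0]],[[0,0,135],[0,0,0]],[[0,0,180],[0,0,0]],[[0,0,215],[0,0,0]]]' >/dev/null
python3 -m pendant '[[[0,15,0],[0,0,0]],[[0,30,0],[0,0,0]],[[0,38,0],[0,0,0]],[[0,38,0],[0,0,0]]]'
python3 -m pendant '[[[0,5,0],[0,0,0]],[[0,10,0],[0,0,0]],[[0,10,0],[0,0,0]]]'
python3 -m pendant '[[[0,5,0],[0,0,0]],[[0,10,0],[0,0,0]],[[0,10,0],[0,0,0]]]'
python3 -c "
from h import*;case()
from rig import *
import cv2
a=snapshot('scene')['pixels'][80:250,240:440];cv2.imwrite('pics/s1.png',cv2.resize(np.uint8(255*(a/255.)**.6),None,fx=3.5,fy=3.5))"
```

```text
time: 3.6
tcp_pos: [0.4579, -0.1863, 0.1683]
eef_rot: [0.001, 0.011, 1.0, -0.001]
contact_force: [-0.2, -0.5, 0.1]
grip_width: -0.004
finger_force: 0.0
time: 3.9
tcp_pos: [0.4574, -0.1771, 0.1665]
eef_rot: [0.0, 0.012, 1.0, -0.0]
contact_force: [-0.1, -0.5, -0.8]
grip_width: -0.005
finger_force: 0.0
time: 4.2
tcp_pos: [0.4576, -0.1669, 0.1663]
eef_rot: [-0.0, 0.012, 1.0, 0.0]
contact_force: [0.9, -0.1, 0.7]
grip_width: 0.002
finger_force: 0.0
t 4.2 case p [  0.6 -82.5 166.3] f [ 0.9 -0.1  0.7] grip 0.0
[[-1.0, -0.002, -0.0], [-0.002, 1.0, 0.0], [0.0, 0.0, -1.0]]
```

View pics/s1.png

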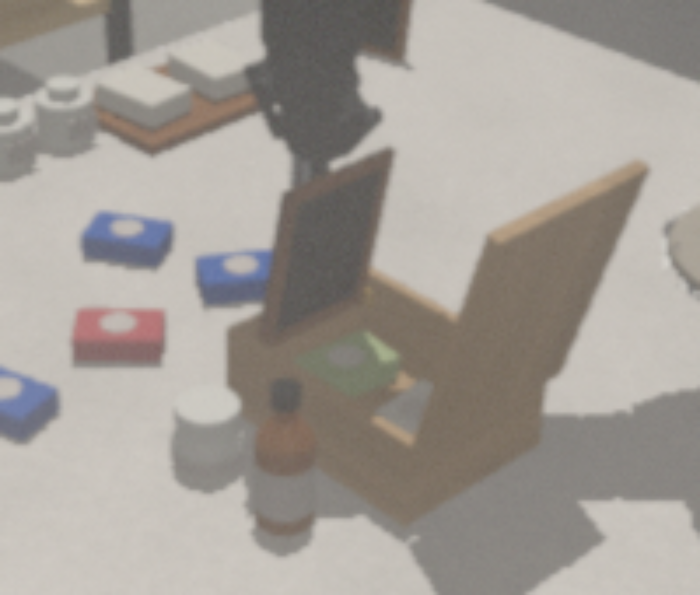

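The fingertips are behind the flap near its upper part, with no contact yet. I'll push along the arc.

```bash
python3 -m pendant '[[[0,10,3],[0,0,0]],[[0,20,6],[0,0,0]],[[0,29,10],[0,0,0]],[[0,37,14],[0,0,0]],[[0,37,14],[0,0,0]]]'|sed -n 2,4p
python3 -m pendant '[[[0,9,5],[0,0,0]],[[0,16,10],[0,0,0]],[[0,24,17],[0,0,0]],[[0,31,24],[0,0,0]],[[0,31,24],[0,0,0]]]'|sed -n 2,4p
python3 -m pendant '[[[0,6,7],[0,0,0]],[[0,12,15],[0,0,0]],[[0,17,24],[0,0,0]],[[0,20,33],[0,0,0]],[[0,20,33],[0,0,0]]]'|sed -n 2,4p
python3 -c "from h import*;case()"
```

```text
tcp_pos: [0.4582, -0.1291, 0.1516]
eef_rot: [-0.001, 0.011, 1.0, 0.0]
contact_force: [-0.8, 0.7, -0.2]
tcp_pos: [0.4586, -0.0983, 0.1271]
eef_rot: [-0.001, 0.011, 1.0, 0.001]
contact_force: [-0.1, 0.1, 1.3]
tcp_pos: [0.4589, -0.0788, 0.0938]
eef_rot: [-0.001, 0.012, 1.0, 0.001]
contact_force: [0.8, -0.2, 0.2]
t 5.75 case p [-0.2  5.6 93.8] f [ 0.8 -0.2  0.2] grip 0.0
[[-1.0, -0.002, -0.003], [-0.002, 1.0, 0.001], [0.003, 0.001, -1.0]]
```

```bash
python3 -m pendant '[[[0,3,8],[0,0,0]],[[0,5,17],[0,0,0]],[[0,7,26],[0,0,0]],[[0,8,31],[0,0,0]],[[0,8,31],[0,0,0]]]'|sed -n 2,4p
python3 -m pendant '[[[0,0,2],[0,0,0]],[[0,0,4],[0,0,0]],[[0,0,4],[0,0,0]]]'|sed -n 2,4p
python3 -m pendant '[[[0,0,2],[0,0,0]],[[0,0,2],[0,0,0]]]'|sed -n 2,4p
python3 -c "
from h import*;case()
from rig import *
import cv2
a=snapshot('scene')['pixels'][80:250,240:440];cv2.imwrite('pics/s2.png',cv2.resize(np.uint8(255*(a/255.)**.6),None,fx=3.5,fy=3.5))"
```

```text
tcp_pos: [0.4594, -0.0712, 0.0634]
eef_rot: [-0.001, 0.012, 1.0, 0.0]
contact_force: [-1.0, 0.7, -0.4]
tcp_pos: [0.4599, -0.0715, 0.0602]
eef_rot: [0.0, 0.012, 1.0, -0.0]
contact_force: [0.3, 0.6, 0.4]
tcp_pos: [0.4599, -0.0715, 0.0582]
eef_rot: [-0.0, 0.012, 1.0, 0.0]
contact_force: [-0.6, -0.6, 0.3]
t 6.75 case p [ 0.5 12.9 58.2] f [-0.6 -0.6  0.3] grip 0.0
[[-1.0, -0.001, -0.0], [-0.001, 1.0, 0.0], [0.0, 0.0, -1.0]]
```

View pics/s2.png

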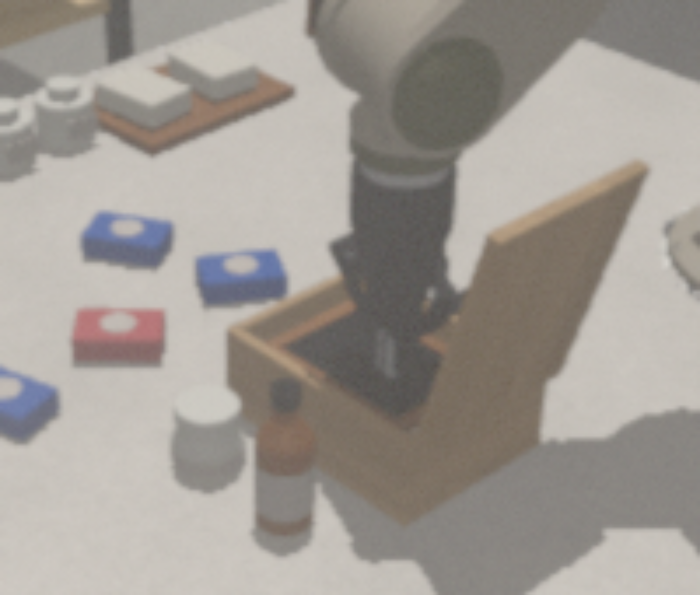

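The flap is down in the case under the fingertips, with the black panel at about (370,350). The force shows no stop yet, so I'll press gently until the stop is felt.

```bash
for i in 1; do
python3 -m pendant '[[[0,0,1],[0,0,0]],[[0,0,2],[0,0,0]],[[0,0,2],[0,0,0]]]'|sed -n 2,4p
python3 -m pendant '[[[0,0,1],[0,0,0]],[[0,0,1],[0,0,0]]]'|sed -n 2,4p; done
```

```text
tcp_pos: [0.46, -0.0716, 0.0578]
eef_rot: [0.0, 0.012, 1.0, -0.0]
contact_force: [-6.9, 1.8, 21.0]
tcp_pos: [0.4601, -0.0716, 0.0576]
eef_rot: [0.0, 0.012, 1.0, -0.0]
contact_force: [-10.9, 4.3, 33.2]
```

The flap is at its stop (z about 58 mm, 33 N). I'll lift clear and go over behind the cover.

```bash
python3 -m pendant '[[[0,0,-10],[0,0,0]],[[0,0,-50],[0,0,0]],[[0,0,-100],[0,0,0]],[[0,0,-150],[0,0,0]],[[0,0,-200],[0,0,0]]]'>/dev/null
python3 -m pendant '[[[0,0,-45],[0,0,0]],[[0,0,-90],[0,0,0]],[[0,0,-125],[0,0,0]],[[0,0,-125],[0,0,0]]]'>/dev/null
python3 -c "
from h import*;case()
from rig import *
import cv2
a=snapshot('top')['pixels'][190:310,235:425];cv2.imwrite('pics/t3.png',cv2.resize(np.uint8(255*(a/255.)**.6),None,fx=4,fy=4))"
python3 -m pendant '[[[0,40,0],[0,0,0]],[[0,80,0],[0,0,0]],[[0,120,0],[0,0,0]],[[0,160,0],[0,0,0]],[[0,200,0],[0,0,0]]]'>/dev/null
python3 -m pendant '[[[0,5,0],[0,0,0]],[[0,5,0],[0,0,0]]]'>/dev/null
python3 -c "
from h import*;case()
from rig import *
import cv2
a=snapshot('scene')['pixels'][40:250,240:440];cv2.imwrite('pics/s3.png',cv2.resize(np.uint8(255*(a/255.)**.6),None,fx=2.8,fy=2.8))"
```

```text
t 8.2 case p [  1.3  12.7 384.7] f [ 0.5  0.7 -0.2] grip -0.0
[[-1.0, -0.001, 0.008], [-0.001, 1.0, -0.003], [-0.008, -0.003, -1.0]]
t 8.95 case p [ -0.  218.6 379. ] f [-0.  -0.3  0.2] grip 0.0
[[-1.0, -0.003, -0.002], [-0.003, 1.0, -0.0], [0.002, -0.0, -1.0]]
```

View pics/s3.png

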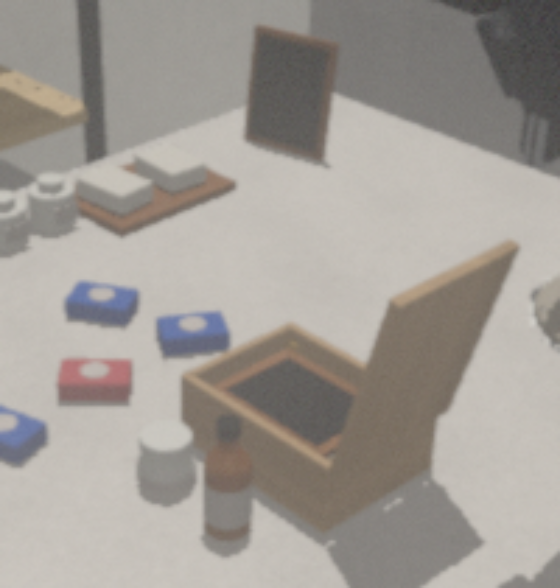

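The flap lies flat and level in the case (black panel at about (295,400)) and nothing else has moved. The tool is clear behind the cover. I'll descend and push the cover up to vertical.

```bash
python3 -m pendant '[[[0,0,45],[0,0,0]],[[0,0,90],[0,0,0]],[[0,0,130],[0,0,0]],[[0,0,139],[0,0,0]],[[0,0,139],[0,0,0]]]'|sed -n 2,4p
python3 -m pendant '[[[0,-10,0],[0,0,0]],[[0,-20,0],[0,0,0]],[[0,-30,0],[0,0,0]],[[0,-40,0],[0,0,0]],[[0,-40,0],[0,0,0]]]'|sed -n 2,4p
python3 -m pendant '[[[0,-8,0],[0,0,0]],[[0,-16,0],[0,0,0]],[[0,-24,0],[0,0,0]],[[0,-30,0],[0,0,0]]]'|sed -n 2,4p
python3 -m pendant '[[[0,-8,0],[0,0,0]],[[0,-16,0],[0,0,0]],[[0,-22,0],[0,0,0]],[[0,-22,0],[0,0,0]]]'|sed -n 2,4p
python3 -c "
from h import*;case()
from rig import *
import cv2
a=snapshot('scene')['pixels'][40:250,240:440];cv2.imwrite('pics/s4.png',cv2.resize(np.uint8(255*(a/255.)**.6),None,fx=2.8,fy=2.8))"
```

```text
tcp_pos: [0.4647, 0.1325, 0.2411]
eef_rot: [-0.001, 0.013, 1.0, -0.0]
contact_force: [0.9, -0.5, 0.5]
tcp_pos: [0.464, 0.0922, 0.2418]
eef_rot: [0.0, 0.013, 1.0, -0.0]
contact_force: [0.1, -0.4, 0.2]
tcp_pos: [0.4631, 0.0628, 0.2413]
eef_rot: [0.0, 0.012, 1.0, 0.0]
contact_force: [-0.1, 2.9, 1.9]
tcp_pos: [0.4625, 0.0405, 0.2411]
eef_rot: [-0.0, 0.012, 1.0, -0.0]
contact_force: [-0.1, -0.9, -0.7]
t 10.8 case p [  0.4 124.9 241.1] f [-0.1 -0.9 -0.7] grip 0.0
[[-1.0, -0.0, -0.001], [-0.0, 1.0, -0.001], [0.001, -0.001, -1.0]]
```

View pics/s4.png

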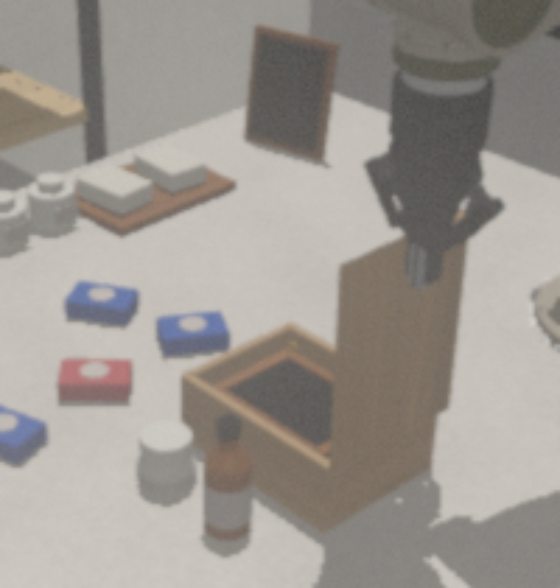

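The cover is close to vertical, with the fingertips on its outer face near the free edge. I'll follow the arc down.

```bash
python3 -m pendant '[[[0,-14,0],[0,0,0]],[[0,-28,1],[0,0,0]],[[0,-42,4],[0,0,0]],[[0,-56,7],[0,0,0]]]'|sed -n 2,4p
python3 -m pendant '[[[0,-9,3],[0,0,0]],[[0,-18,6],[0,0,0]],[[0,-27,10],[0,0,0]]]'|sed -n 2,4p
python3 -m pendant '[[[0,-12,7],[0,0,0]],[[0,-25,15],[0,0,0]],[[0,-36,24],[0,0,0]],[[0,-47,34],[0,0,0]],[[0,-47,34],[0,0,0]]]'|sed -n 2,4p
python3 -m pendant '[[[0,-9,11],[0,0,0]],[[0,-18,22],[0,0,0]],[[0,-25,34],[0,0,0]],[[0,-32,48],[0,0,0]],[[0,-32,48],[0,0,0]]]'|sed -n 2,4p
python3 -m pendant '[[[0,-3,7],[0,0,0]],[[0,-6,14],[0,0,0]],[[0,-8,21],[0,0,0]],[[0,-9,27],[0,0,0]],[[0,-9,27],[0,0,0]]]'|sed -n 2,4p
python3 -c "from h import*;case()"
```

```text
tcp_pos: [0.4612, -0.0147, 0.2343]
eef_rot: [0.0, 0.012, 1.0, 0.0]
contact_force: [0.9, 2.5, -1.0]
tcp_pos: [0.4606, -0.0419, 0.2241]
eef_rot: [0.0, 0.012, 1.0, -0.0]
contact_force: [0.2, 0.5, 2.6]
tcp_pos: [0.4587, -0.0896, 0.1885]
eef_rot: [-0.001, 0.013, 1.0, 0.0]
contact_force: [-0.5, 0.4, 0.6]
tcp_pos: [0.4577, -0.1208, 0.1402]
eef_rot: [-0.002, 0.012, 1.0, 0.001]
contact_force: [0.2, -0.3, 0.9]
tcp_pos: [0.4582, -0.1294, 0.1145]
eef_rot: [-0.001, 0.012, 1.0, 0.0]
contact_force: [0.3, -0.8, -0.2]
t 13.05 case p [  0.3 -45.  114.5] f [ 0.3 -0.8 -0.2] grip 0.0
[[-1.0, -0.001, -0.001], [-0.001, 1.0, 0.001], [0.001, 0.001, -1.0]]
```

```bash
python3 -m pendant '[[[0,-1,4],[0,0,0]],[[0,-2,8],[0,0,0]],[[0,-3,12],[0,0,0]],[[0,-4,16],[0,0,0]],[[0,-4,16],[0,0,0]]]'|sed -n 2,4p
python3 -m pendant '[[[0,0,2],[0,0,0]],[[0,0,4],[0,0,0]],[[0,0,6],[0,0,0]],[[0,0,8],[0,0,0]],[[0,0,8],[0,0,0]]]'|sed -n 2,4p
python3 -m pendant '[[[0,0,1],[0,0,0]],[[0,0,2],[0,0,0]],[[0,0,3],[0,0,0]],[[0,0,3],[0,0,0]]]'|sed -n 2,4p
python3 -m pendant '[[[0,0,1],[0,0,0]],[[0,0,1],[0,0,0]]]'|sed -n 2,4p
```

```text
tcp_pos: [0.4582, -0.1336, 0.0987]
eef_rot: [-0.0, 0.012, 1.0, 0.0]
contact_force: [0.5, -0.5, 0.2]
tcp_pos: [0.4583, -0.1334, 0.091]
eef_rot: [-0.0, 0.012, 1.0, 0.0]
contact_force: [1.0, 0.2, 0.0]
tcp_pos: [0.4584, -0.1335, 0.0882]
eef_rot: [-0.0, 0.012, 1.0, 0.0]
contact_force: [-0.8, 0.1, -0.2]
tcp_pos: [0.4584, -0.1334, 0.0872]
eef_rot: [-0.0, 0.012, 1.0, 0.0]
contact_force: [-0.6, 0.1, 0.2]
```

```bash
python3 -m pendant '[[[0,0,0.5],[0,0,0]],[[0,0,1],[0,0,0]],[[0,0,1],[0,0,0]]]'|sed -n 2,4p
python3 -m pendant '[[[0,0,0.5],[0,0,0]],[[0,0,1],[0,0,0]],[[0,0,1],[0,0,0]]]'|sed -n 2,4p
```

```text
tcp_pos: [0.4584, -0.1334, 0.087]
eef_rot: [0.0, 0.012, 1.0, -0.0]
contact_force: [-2.8, 1.0, 8.2]
tcp_pos: [0.4585, -0.1335, 0.0869]
eef_rot: [0.0, 0.012, 1.0, -0.0]
contact_force: [-7.5, 3.2, 20.8]
```

The cover is at its stop: z is 86.9 mm (expected 87) with 21 N on the fingertips. I'll lift off and check.

```bash
python3 -m pendant '[[[0,0,-5],[0,0,0]],[[0,0,-25],[0,0,0]],[[0,0,-70],[0,0,0]],[[0,0,-115],[0,0,0]],[[0,0,-160],[0,0,0]]]'>/dev/null
python3 -m pendant '[[[0,0,-40],[0,0,0]],[[0,0,-80],[0,0,0]],[[0,0,-80],[0,0,0]],[[0,0,-80],[0,0,0]]]'
python3 -c "
from h import*
from rig import *
import cv2
a=snapshot('scene')['pixels'][40:250,240:440];cv2.imwrite('pics/s5.png',cv2.resize(np.uint8(255*(a/255.)**.6),None,fx=2.8,fy=2.8))"
```

```text
time: 16.15
tcp_pos: [0.4584, -0.1334, 0.3251]
eef_rot: [0.0, 0.012, 1.0, -0.0]
contact_force: [-0.1, 0.3, -0.4]
grip_width: -0.002
finger_force: 0.0
```

View pics/s5.png

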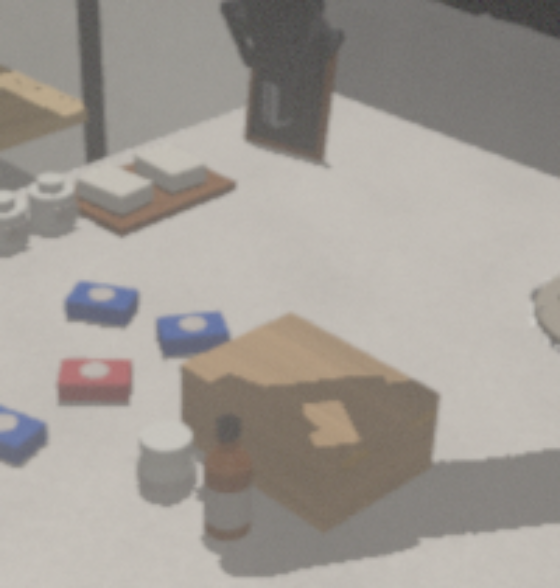

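The cover is shut flat on the case (top face around (310,375), partly in the arm's shadow). The bottle, jar and soaps are where they were, and the arm is clear.

```bash
python3 -c "
from rig import *
print(job_done())"
```

```text
the job is handed in; nothing more can be done
None
```

The job is handed in: the flap was pushed flat to its stop first, then the cover was closed gently until fully shut, in about 16 s, and the last picture shows the bottle, the jar and the soap on the counter where they were.

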